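Hang the offset template level on the bench stand

ROBOT

A 6-joint arm with a two-finger parallel gripper is mounted at the origin on the work surface. World frame = base frame: x ahead of the robot, y to its left, z up, the work surface at z = 0. Lengths are in m, angles in rad, forces in N, time in s.
With the tool pointing down it reaches from about 0.425 to 0.95 m from the base axis. Payload 3.5 kg.
Tool frame: the origin (TCP) lies midway between the tips of the shut fingers; the grasp point (between the pads) lies 19 mm behind it; z points along the fingers, y is the direction in which the jaws open and shut (so a half turn about z gives the same grasp; the last joint's range is limited). The gripper opens to 85 mm and grips with 20 to 120 N. Pads are 22 mm wide; open, the fingers measure 114 mm over their backs; the gripper's body (76 mm by 85 mm) begins 54 mm behind the grasp point. The pads swing forward as they close: fully open they stand 13 mm farther back than shut.
Start: joints at [-0.15, 0.286, 1.577, -0, 1.279, -0.15], TCP at [0.675, 0, 0.231] pointing down, gripper open.
Joint ranges: [-2.77, 2.77], [-0.9, 2.22], [0.21, 2.48], [-1.53, 4.67], [0.24, 2.81], [-2.84, 2.84]. Speed limits (rad/s): [2.79, 2.79, 3.14, 3.14, 3.14, 3.14].

INTERFACE

Orientations are given as a unit quaternion [x, y, z, w].
In Python, from plant import * gives the robot as it stands.
- The arm moves only by the shell command python3 -m jog 'ROWS' [FORCE]. ROWS is a JSON object of lists of equal length, an entry for each row: "travel": the shift along the world's x, y, z in mm, a list of three; "dr": the turn, a rotation vector about the world's x, y, z in degrees, a list of three; "jaw": the closure in counts, from 0 (fully open) to 255 (shut). In form: {"travel": [[x, y, z], ...], "dr": [[wx, wy, wz], ...], "jaw": [jaw, ...]}. A call has 1 to 5 rows; each row shifts and turns the commanded pose from where the row before left it; what a row does not reach is not made up. A row lasts 1/12 s, in which the tool goes at most 41.7 mm and 7.16 degrees, less where a joint would pass 70% of its speed; a pose out of reach is approached as far as the arm can. A call is refused whole if a number of a shift passes 41.7 or a number of a turn 7.16, either way. A call with a gripper value outside its range is refused whole. The fingers move at their own pace and stop on an object; FORCE is the grip in N (left out, the last holds). Time passes only in rows, so rows that do not move let the fingers close. It gives the time, the measured TCP pose, the force and the opening at its end, in the units of the state.
- get_state(): the state, without advancing time (a new reading comes with each control period).
- read_camera(name): name is "scene" or "side" or "wrist"; returns the picture (384x512x3 uint8, red, green, blue); there is no depth.
- camera_info(name): a dict with "K" (3x3 intrinsics, pixels), "k1" (the pictures are not rectified: a ray, as slopes to the right and down, at radius r is drawn at 1 + k1 r^2 times it, then the intrinsics apply), "R" (3x3) and "t" (3): a world point X has camera coordinates R X + t; the wrist camera has in their place "mount" (4x4, takes a point from camera to tool coordinates, whose origin is the TCP and whose axes are the flange's). Camera axes: x right, y down, z forward; pixel columns grow to the right and rows downward; lengths in m; the calibration is good to about 2 mm. A picture is of the moment at which its call begins: read the wrist's pose just before it. camera_info takes no time and is no camera call.
- sign_off(): hands the job in, once; it reports no verdict.
The state is a dict: "time": time; "qpos": joint angles; "dq": joint speeds; "joint_efforts": joint torques, N m; "eef_pos": TCP position; "tcp_rot": TCP orientation; "contact_force": force on the tool from outside, world axes, zero at the start; "wrist_torque": the same for the moment, N m; "opening": opening from 0.0 (shut) to 1.0 (fully open).
Only numpy, scipy, OpenCV 4.12 (cv2) and the standard library are available. Lean on these libraries where they do the work, as an engineer would, in place of code of your own. Each camera call takes 0.05 s, during which the arm holds its last target. There are 200 camera calls.

TASK

Take the aluminium offset template out of its wooden rack and hang it on the red peg of the green stand by the one of its four holes that makes it hang level, pushed fully back against the peg's collar. Work gently: feel for the peg, whose exact height is not known, rather than forcing the template or the gripper against the stand. Do not drop the template or tip it over onto the table, let go of it once it hangs, and leave everything else where it is.

Things in the scene. Friction and masses are not known exactly. Their poses are not given: they have to be found in the camera images.
- tag: Even aluminium sheet, 5 mm thick, about 0.14 kg, upright in a rack slot. Upside-down L: foot 70 wide (y -35 to 35), z 0 to 90, under a top bar 130 wide (y -35 to 95), z 90 to 120 (mm). Four 11 mm holes through the bar, see hole_a to hole_d. Origin: middle of the foot's lower edge, mid-thickness; x is the sheet's normal, y along the bar, z up. Can be pinched across its thickness at the top edge.
- hole_a (a point): Centre of hole a of the template: y -12.5 mm, z 104 mm in the template's frame, mid-thickness; axes as the template's.
- hole_b (a point): Centre of hole b of the template: y 11.5 mm, z 104 mm in the template's frame, mid-thickness.
- hole_c (a point): Centre of hole c of the template: y 35.5 mm, z 104 mm in the template's frame, mid-thickness.
- hole_d (a point): Centre of hole d of the template: y 59.5 mm, z 104 mm in the template's frame, mid-thickness.
- rack: Fixed wooden rack, 112 x 95 x 32 mm, origin under its centre. Two slots run along its y axis, at x -37 and +37 mm, each 7 mm wide, 22 mm deep, open at the ends, with their floor 10 mm above the table; the template stands in one, the brass plate in the other.
- stand: Fixed stand, origin under its centre: base 130 x 100 x 12 mm, green post 20 x 26 mm, 218 mm high. A grey block on the post's +x face carries a dark collar (20 mm across, face at x 24 mm) and a level red peg along +x, 7 mm thick, 40 mm long from collar to blunt end (x 64 mm). The block is clamped at an unknown height, see peg_mid; it holds to 40 N, but keep every push on the stand below 20 N.
- peg_mid (a point): Fixed point of the stand in the plane of the collar's face, 175 mm above the table: the peg's axis at the block's middle height. +x points out along the peg, z up. The real peg axis has the same x and y, but is clamped anywhere from 15 mm below to 15 mm above this point; its actual height is not measured and differs every time.
- brass_tag: Brass rectangular plate 80 x 100 mm, 5 mm thick, with two holes, standing in the rack's other slot. Leave it. Origin: middle of its lower edge.
- brush: Bench brush lying on the table, about 160 mm long, 55 mm wide, 30 mm high. Leave it. Origin on the table under the middle of its wooden handle.
- file: Flat needle file lying on the table, 210 mm long. Leave it. Origin at its middle.
- awl: Black-handled awl lying on the table, 170 mm long. Leave it. Origin near its middle.
- hammer: Hammer lying on the table. Leave it. Origin near its middle.
- tin: Small round tin, 60 mm across, 50 mm high. Leave it. Origin under its centre.
- anvil_block: Steel bench block 70 x 70 x 28 mm. Leave it. Origin under its centre.

How it is judged:
By the outcome, as a careful person would: the job done as asked, in the order asked, and still so for the second after the job is handed in, with the robot touching nothing.
It also fails if it takes over 64 s, if anything falls off the work surface, if the arm or the gripper's body presses on something with over 40 N, if the wrist force passes 120 N, or if a joint passes its speed limit or range.

## Working session

There is one attempt and no reset: what is moved stays moved. The work goes in short steps, Python scripts to look and compute and a shell command to move; the robot and the scene stay as the last step left them, time stands still between calls to the robot, and variables do not carry over. Pictures are saved under pics/ and viewed, about 8 in all and at most 12, crops included, and the job is handed in when it is done.

```bash
mkdir -p pics; cat > h.py <<'E'
from plant import *
import numpy as np, cv2
from scipy.spatial.transform import Rotation as Rn
def cam(name):
    i=camera_info(name)
    K=np.array(i["K"]);k1=i["k1"]
    if "R" in i: return K,k1,np.array(i["R"]),np.array(i["t"])
    s=get_state();M=np.array(i["mount"])
    T=np.eye(4);T[:3,:3]=Rn.from_quat(s["tcp_rot"]).as_matrix();T[:3,3]=s["eef_pos"]
    W=np.linalg.inv(T@M);return K,k1,W[:3,:3],W[:3,3]
def ray(c,u,v):
    K,k1,R,t=c
    p=cv2.undistortPoints(np.array([[[u,v]]],float),K,np.array([k1,0,0,0.]))[0,0]
    d=R.T@np.array([p[0],p[1],1]);return -R.T@t,d/np.linalg.norm(d)
def onz(c,u,v,z):
    o,d=ray(c,u,v);return o+d*(z-o[2])/d[2]
def tri(*cp):
    A=np.zeros((3,3));b=np.zeros(3);rs=[ray(c,*p) for c,p in cp]
    for o,d in rs:
        P=np.eye(3)-np.outer(d,d);A+=P;b+=P@o
    X=np.linalg.solve(A,b)
    return X,[float(np.linalg.norm((np.eye(3)-np.outer(d,d))@(X-o))) for o,d in rs]
def proj(c,X):
    K,k1,R,t=c
    p=cv2.projectPoints(np.array([X],float),cv2.Rodrigues(R)[0],t,K,np.array([k1,0,0,0.]))[0][0,0];return p
def snap(name,f):
    c=cam(name);im=read_camera(name);cv2.imwrite(f"pics/{f}.png",im[:,:,::-1]);return c,im
E
python3 - <<'E'
from h import *
for n in ("scene","side","wrist"):
    c,im=snap(n,n+"0");print(n,-c[2].T@c[3],c[2][2],c[0][0,0],c[1])
s=get_state();print(s)
a=cv2.imread("pics/scene0.png");b=cv2.imread("pics/side0.png")
E
```

```text
scene [0.96012197 0.55409635 0.93843008] [-0.34977327 -0.54349117 -0.76307012] 476.7391006976798 0.04477578241249539
side [0.41545688 0.74665573 1.12373594] [ 0.13617767 -0.61426229 -0.77726282] 440.01881636978544 0.029125359072296166
wrist [0.67520554 0.07126021 0.37248012] [-0.00326985 -0.28614772 -0.95817994] 267.8634052047641 -0.06146392059157911
{'time': 0.15, 'qpos': array([-1.50033352e-01,  2.87007932e-01,  1.57785805e+00,  4.11928765e-07,
        1.27859938e+00, -1.50004147e-01]), 'dq': array([ 0.00078458, -0.00217093, -0.00500018, -0.00155235,  0.00010399,
        0.00096416]), 'joint_efforts': array([ 7.91554030e-04, -4.06602967e+01, -2.93140125e+01, -8.94972595e-05,
        3.96185191e-03, -2.97825103e-06]), 'eef_pos': array([6.74482055e-01, 8.54771796e-05, 2.30225035e-01]), 'tcp_rot': array([ 7.07116839e-01,  7.07096104e-01, -5.55549656e-04, -7.53735951e-04]), 'contact_force': array([-0.06690175,  0.51047867, -0.02441222]), 'wrist_torque': array([-0.00198192, -0.00332111,  0.01494389]), 'opening': 1.0024380436200937}
```

View pics/scene0.png

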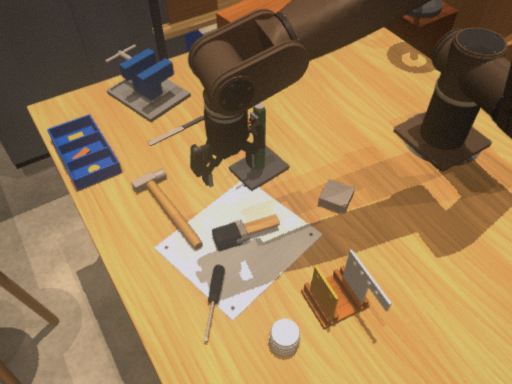

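View pics/side0.png

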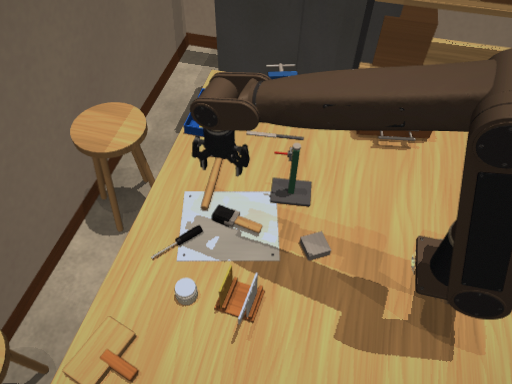

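Scene: rack around (335,300), the grey template at its right with the bar end at about (387,303), the brass plate at its left; stand post (258,140), partly hidden by the gripper. Side: rack (240,298), template (248,295), stand (293,170), red peg (283,154) pointing left (+x).

```bash
python3 - <<'E'
from h import *
a=cv2.imread("pics/scene0.png");b=cv2.imread("pics/side0.png");w=cv2.imread("pics/wrist0.png")
f=lambda im,x,y,s=100,h=100:cv2.resize(im[y:y+h,x:x+s],None,fx=4,fy=3,interpolation=cv2.INTER_CUBIC) if 0 else cv2.resize(im[y:y+h,x:x+s],(400,300),interpolation=cv2.INTER_CUBIC)
cv2.imwrite("pics/c1.png",np.vstack([np.hstack([f(a,296,245,100,75),f(a,225,100,120,90)]),np.hstack([f(b,200,262,80,60),f(b,255,140,80,60)])]))
E
```

```text
(no output)
```

View pics/c1.png

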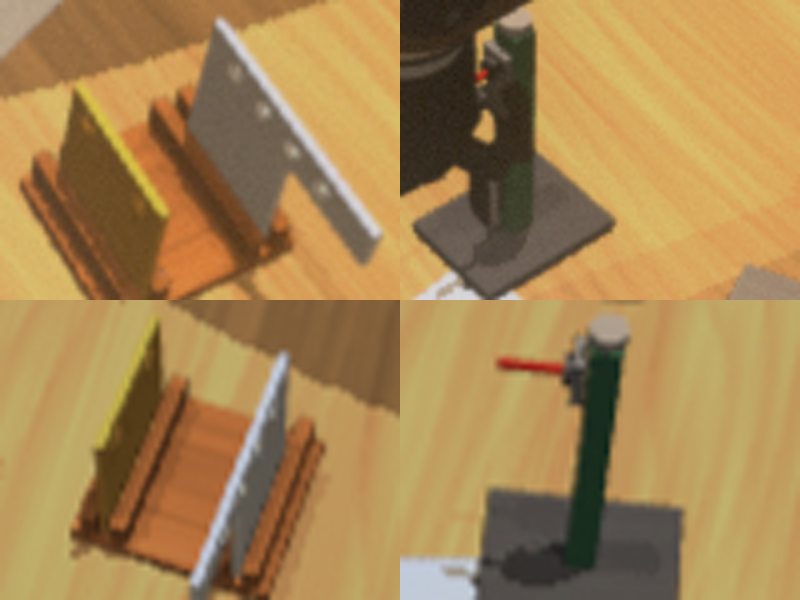

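View pics/wrist0.png

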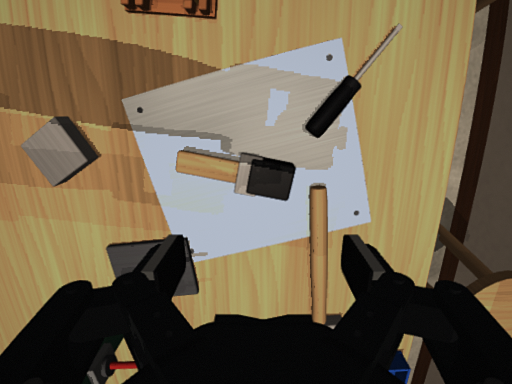

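Crops show the four holes in scene, bar overhang toward the camera (+y), template on the robot side of the rack; the peg is also visible in the wrist view near (122,366). Level hole: centre of mass y ≈ 11 mm → hole_b. Now compute positions.

```bash
python3 - <<'E'
from h import *
np.set_printoptions(precision=4,suppress=True)
A=cam("scene");B=cam("side");W=cam("wrist")
S=lambda x,y:(296+x/4,245+y/4)
D=lambda x,y:(200+x/5,262+(y-300)/5)
e1,e2=S(220,20),S(381,236)
d1,d2=D(286,355),(238.5,321)
print("edge",tri((A,e1),(B,d1)),tri((A,e2),(B,d2)))
p1,p2=onz(A,*e1,.13),onz(A,*e2,.13);print("z.13 scene",p1,p2,np.linalg.norm(p2-p1),np.degrees(np.arctan2(*(p2-p1)[1::-1])))
q1,q2=onz(B,*d1,.13),onz(B,*d2,.13);print("side",q1,q2,np.linalg.norm(q2-q1))
for n,c in(("side",B),("wrist",W)):
    im=cv2.imread(f"pics/{n}0.png").astype(int);m=((im[:,:,2]>140)&(im[:,:,1]<70)&(im[:,:,0]<70)).astype(np.uint8)
    if n=="side": m[:130]=0;m[180:]=0;m[:,:265]=0;m[:,305:]=0
    else: m[:340]=0;m[:,:100]=0;m[:,160:]=0
    ys,xs=np.nonzero(m);print(n,len(xs),xs.min(),xs.max())
    for f in(xs<=xs.min()+1,xs>=xs.max()-1):print(xs[f].mean(),ys[f].mean())
# stand base corners: side crop
F=lambda x,y:(255+x*80/400-80,140+(y-300)/5)
print("base side",[onz(B,*F(x,y),.012) for x,y in((490,490),(683,511))])
print("post top side",onz(B,*F(609,330),.218))
G=lambda x,y:(225+(x-400)*.3,100+y*.3)
print("base scene",[onz(A,*G(x,y),.012) for x,y in((413,225),(488,292),(615,220))],"top",onz(A,*G(516,22),.218))
E
```

```text
edge (array([0.5219, 0.2135, 0.1305]), [0.00011626588500176104, 0.0001162658850017446]) (array([0.5349, 0.3449, 0.1304]), [0.0015445582351098065, 0.001544558235109888])
z.13 scene [0.5217 0.2135 0.13  ] [0.5341 0.3432 0.13  ] 0.13035584645056508 84.52387785772258
side [0.5219 0.2132 0.13  ] [0.5352 0.3464 0.13  ] 0.13386263396688486
side 13 275 286
275.5 152.0
285.5 153.5
wrist 73 110 135
110.5 367.0
134.5 366.5
base side [array([ 0.5661, -0.2094,  0.012 ]), array([ 0.4379, -0.2234,  0.012 ])]
post top side [ 0.4971 -0.1697  0.218 ]
base scene [array([ 0.5663, -0.2074,  0.012 ]), array([ 0.5525, -0.1167,  0.012 ]), array([ 0.4276, -0.1269,  0.012 ])] top [ 0.4977 -0.1658  0.218 ]
```

```bash
python3 - <<'E'
from h import *
np.set_printoptions(precision=4,suppress=True)
B=cam("side");W=cam("wrist")
print(tri((B,(274.6,152.4)),(W,(135.3,366.5))),tri((B,(286,153.6)),(W,(110,367))))
E
python3 -m jog '{"travel":[[-14.4,30.4,-3],[-14.4,30.4,-3],[-14.4,30.4,-3],[-14.4,30.4,-3],[-14.4,30.4,-3]],"dr":[[0,0,-0.55],[0,0,-0.55],[0,0,-0.55],[0,0,-0.55],[0,0,-0.55]],"jaw":[100,100,100,100,100]}' 80
python3 -m jog '{"travel":[[-14.4,30.4,-3],[-14.4,30.4,-3],[-14.4,30.4,-3],[-14.4,30.4,-3],[-14.4,30.4,-3]],"dr":[[0,0,-0.55],[0,0,-0.55],[0,0,-0.55],[0,0,-0.55],[0,0,-0.55]],"jaw":[100,100,100,100,100]}'
python3 -m jog '{"travel":[[0,0,0],[0,0,0]],"dr":[[0,0,0],[0,0,0]],"jaw":[100,100]}'
python3 - <<'E'
from h import *
snap("wrist","w1");snap("scene","s1");snap("side","d1")
a,b,w=[cv2.imread(f"pics/{n}1.png") for n in "sdw"]
cv2.imwrite("pics/c2.png",np.vstack([np.hstack([cv2.resize(a[210:330,290:450],(400,300)),cv2.resize(b[120:210,240:360],(400,300),interpolation=cv2.INTER_CUBIC)]),np.hstack([cv2.resize(w,(400,300)),cv2.resize(a[90:195,220:360],(400,300),interpolation=cv2.INTER_CUBIC)])]))
E
```

```text
(array([ 0.5579, -0.1513,  0.1947]), [0.00038612786627719716, 0.0003861278662772583]) (array([ 0.5257, -0.1648,  0.1853]), [0.00095756641227045, 0.0009575664122704121])
time: 0.57
eef_pos: [0.6019, 0.1532, 0.2157]
tcp_rot: [0.724, 0.69, -0.0, -0.0]
contact_force: [-0.1, -0.2, -0.3]
opening: 0.608
time: 0.98
eef_pos: [0.5298, 0.3053, 0.2008]
tcp_rot: [0.74, 0.672, -0.0, -0.0]
contact_force: [0.8, -0.2, -0.2]
opening: 0.604
time: 1.15
eef_pos: [0.5298, 0.3053, 0.2007]
tcp_rot: [0.739, 0.674, -0.001, -0.0]
contact_force: [-0.1, -0.3, 0.1]
opening: 0.605
```

View pics/c2.png

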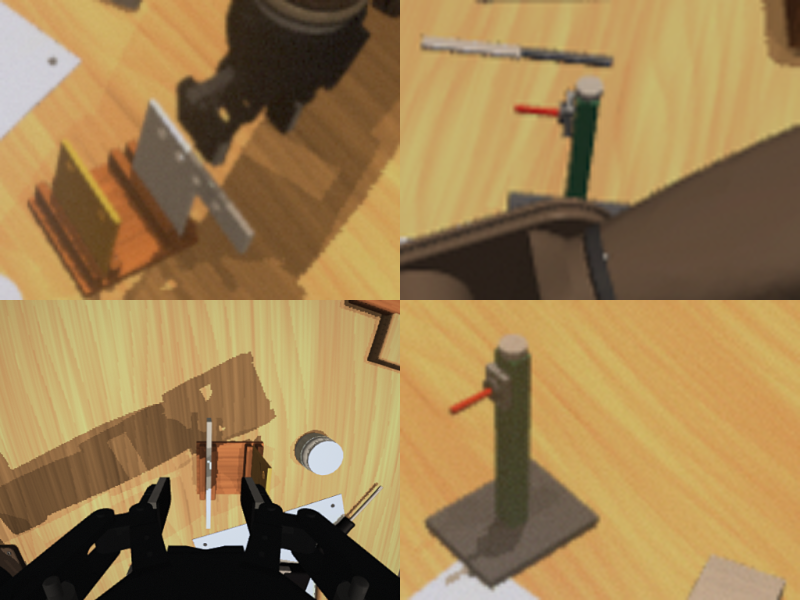

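Scene crop: gripper is above the bar's +y side; wrist view: bar lies midway between the fingers (x≈209 of 400 vs 206). The peg is now free in scene (tip ≈(238.2,128.5)) and side (tip ≈(274.5,152.4)).

```bash
python3 - <<'E'
from h import *
np.set_printoptions(precision=4,suppress=True)
A=cam("scene");B=cam("side");W=cam("wrist")
def ax(n):
    im=cv2.imread(f"pics/{n}1.png").astype(float);sl=(slice(110,140),slice(230,260)) if n=="s" else (slice(140,165),slice(268,292))
    w=im[sl];r=np.clip(w[:,:,2]-w[:,:,1]*1.0-75,0,None) ;ys,xs=np.mgrid[sl];
    m=r>15;vx,vy,x0,y0=cv2.fitLine(np.c_[xs[m],ys[m]].astype(np.float32),cv2.DIST_L2,0,.01,.01).ravel()
    s=np.sign(-vx);P=np.c_[xs[m]-x0,ys[m]-y0]@[vx,vy]
    print(n,m.sum(),x0,y0,vx,vy,P.min(),P.max())
    e=[(x0+p*vx,y0+p*vy) for p in (P.min()-.5,P.max()+.5)]
    return sorted(e)
a,b=ax("s"),ax("d");print(a,b)
t=tri((A,a[0]),(B,b[0]));c=tri((A,a[1]),(B,b[1]));print(t,c,np.linalg.norm(t[0]-c[0]))
# template edge in wrist image (full res) : x of bright column
im=cv2.imread("pics/w1.png").astype(int)
for v in(165,200,250,280):
    r=im[v,240:300];print(v,[int(x) for x in r.sum(1)//3])
E
```

```text
s 28 244.5 124.5 0.8944272 -0.4472136 -7.379024237394333 7.379024237394333
d 17 280.58823 152.64706 0.9915012 0.13009757 -5.624914648205959 5.5417938211849105
[(np.float64(237.45278656790907), np.float64(128.02360671604546)), (np.float64(251.54721343209093), np.float64(120.97639328395454))] [(np.float64(274.5153660205313), np.float64(151.85022770883006)), (np.float64(286.5786722154437), np.float64(153.43308689169018))]
(array([ 0.5602, -0.1637,  0.1835]), [3.260570159079251e-05, 3.2605701590750716e-05]) (array([ 0.5234, -0.1607,  0.1897]), [0.000269040302062456, 0.00026904030206256833]) 0.03738693608307594
165 [78, 76, 74, 78, 84, 87, 81, 80, 84, 84, 80, 77, 79, 95, 105, 106, 103, 95, 95, 97, 100, 101, 99, 95, 126, 174, 192, 192, 190, 191, 173, 128, 101, 105, 108, 109, 99, 90, 89, 89, 125, 153, 158, 159, 168, 177, 164, 132, 111, 108, 111, 117, 121, 122, 116, 111, 110, 107, 105, 110]
200 [145, 144, 158, 167, 164, 150, 141, 143, 143, 136, 135, 120, 105, 106, 95, 64, 46, 46, 43, 41, 41, 40, 36, 47, 102, 131, 129, 128, 120, 115, 92, 66, 58, 56, 56, 56, 49, 53, 63, 102, 119, 119, 118, 116, 116, 116, 116, 116, 116, 116, 116, 116, 115, 116, 114, 115, 114, 114, 114, 116]
250 [154, 154, 154, 156, 155, 155, 155, 154, 157, 157, 156, 154, 155, 158, 157, 123, 105, 115, 117, 118, 116, 108, 90, 126, 205, 226, 223, 224, 226, 198, 141, 113, 116, 115, 109, 93, 132, 147, 145, 151, 155, 159, 161, 160, 158, 157, 157, 156, 156, 155, 155, 156, 161, 165, 166, 166, 169, 173, 172, 169]
280 [151, 142, 137, 140, 152, 156, 156, 157, 157, 155, 155, 159, 165, 166, 163, 161, 160, 164, 169, 169, 169, 165, 160, 164, 203, 221, 220, 220, 222, 194, 166, 166, 168, 164, 160, 159, 161, 161, 162, 163, 163, 159, 160, 160, 164, 164, 162, 161, 161, 159, 157, 166, 172, 176, 179, 178, 175, 172, 176, 177]
```

```bash
python3 - <<'E'
from h import *
np.set_printoptions(precision=4,suppress=True)
W=cam("wrist")
R=Rn.from_quat(get_state()["tcp_rot"]).as_matrix();t=get_state()["eef_pos"]
for u,v in((267.6,165),(267,250),(266.6,280)):
    X=onz(W,u,v,.13);print(X,"tool",R.T@(X-t))
E
python3 -m jog '{"travel":[[0,0,-20],[0,0,-20],[0,0,-10],[0,0,0]],"dr":[[0,0,0],[0,0,0],[0,0,0],[0,0,0]],"jaw":[100,100,100,100]}'
```

```text
[0.5384 0.3304 0.13  ] tool [0.0278 0.0042 0.0713]
[0.5308 0.2534 0.13  ] tool [-0.0496  0.0041  0.0713]
[0.5276 0.2219 0.13  ] tool [-0.0813  0.0039  0.0713]
time: 1.63
eef_pos: [0.5298, 0.3021, 0.148]
tcp_rot: [0.741, 0.672, -0.003, -0.001]
contact_force: [-0.6, 0.8, -0.7]
opening: 0.61
```

```bash
python3 -m jog '{"travel":[[2.5,0,-15],[0,0,-15],[0,0,-15],[0,0,0]],"dr":[[0,0,0],[0,0,0],[0,0,0],[0,0,0]],"jaw":[100,100,100,190]}' 30
python3 -m jog '{"travel":[[0,0,0],[0,0,0],[0,0,0],[0,0,0]],"dr":[[0,0,0],[0,0,0],[0,0,0],[0,0,0]],"jaw":[205,210,215,215]}'
python3 - <<'E'
from h import *
np.set_printoptions(precision=4,suppress=True)
c,im=snap("wrist","w2");b,_=snap("scene","s2")
s=get_state();print(s["eef_pos"],s["tcp_rot"],s["contact_force"],s["opening"])
a=cv2.imread("pics/w2.png");d=cv2.imread("pics/s2.png")
cv2.imwrite("pics/c3.png",np.hstack([cv2.resize(a[120:384,150:400],(400,422)),cv2.resize(d[210:330,290:404],(400,422))]))
E
```

```text
time: 1.97
eef_pos: [0.5324, 0.3028, 0.104]
tcp_rot: [0.741, 0.672, -0.002, -0.001]
contact_force: [-0.7, -0.3, -0.9]
opening: 0.478
time: 2.3
eef_pos: [0.5344, 0.3043, 0.1079]
tcp_rot: [0.74, 0.672, 0.001, 0.0]
contact_force: [-0.5, -0.3, -0.3]
opening: 0.159
[0.534  0.3042 0.1074] [0.7402 0.6724 0.0008 0.0003] [ 0.2229  0.9978 -0.4119] 0.15834534410797144
```

View pics/c3.png

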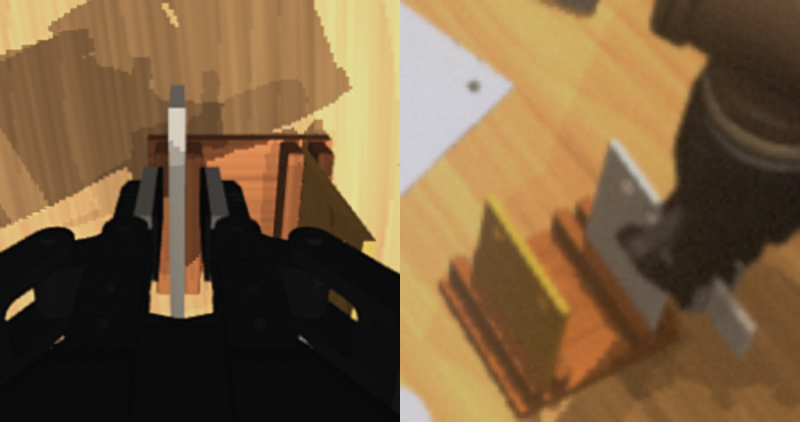

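Wrist view: template (x≈177) sits between the pads (mid ≈182), so about 1.4 mm off toward −x; scene: fingers straddle the bar near holes c/d.

```bash
python3 -m jog '{"travel":[[-1.4,0,0],[0,0,0],[0,0,0],[0,0,0],[0,0,0]],"dr":[[0,0,0],[0,0,0],[0,0,0],[0,0,0],[0,0,0]],"jaw":[225,235,245,255,255]}' 40
python3 -m jog '{"travel":[[0,0,0],[0,0,0],[0,0,0]],"dr":[[0,0,0],[0,0,0],[0,0,0]],"jaw":[255,255,255]}' 90
```

```text
time: 2.82
eef_pos: [0.5323, 0.3042, 0.1066]
tcp_rot: [0.74, 0.672, 0.0, 0.0]
contact_force: [-0.2, 0.2, 1.7]
opening: 0.046
time: 3.07
eef_pos: [0.5324, 0.3043, 0.1068]
tcp_rot: [0.74, 0.672, 0.001, 0.0]
contact_force: [0.3, 0.7, 2.4]
opening: 0.036
```

```bash
python3 -m jog '{"travel":[[0,0,4],[0,0,8],[0,0,12],[0,0,12],[0,0,0]],"dr":[[0,0,0],[0,0,0],[0,0,0],[0,0,0],[0,0,0]],"jaw":[255,255,255,255,255]}'
python3 -m jog '{"travel":[[0,0,25],[0,0,25],[0,0,25],[0,0,25],[0,0,0]],"dr":[[0,0,0],[0,0,0],[0,0,0],[0,0,0],[0,0,0]],"jaw":[255,255,255,255,255]}'
python3 - <<'E'
from h import *
a,b=snap("scene","s3")[1],snap("side","d3")[1]
cv2.imwrite("pics/c4.png",np.hstack([cv2.resize(x,(400,300))[:,:] for x in(a[150:342,256:512,::-1],b[200:384,130:376,::-1])]))
E
```

```text
time: 3.48
eef_pos: [0.5336, 0.3047, 0.1463]
tcp_rot: [0.74, 0.672, 0.002, 0.001]
contact_force: [1.1, 0.4, -1.1]
opening: 0.035
time: 3.9
eef_pos: [0.5345, 0.3052, 0.2497]
tcp_rot: [0.74, 0.672, 0.005, 0.002]
contact_force: [0.6, 0.7, -0.8]
opening: 0.035
```

View pics/c4.png

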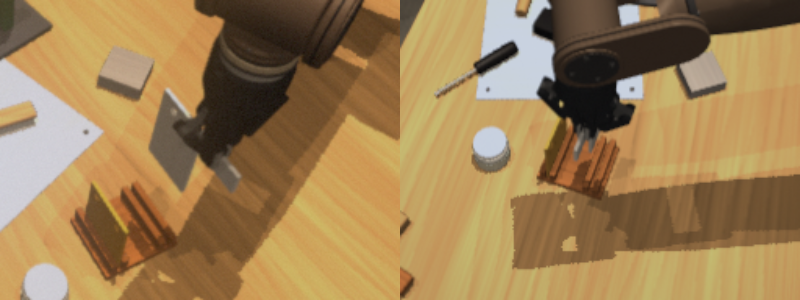

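```bash
python3 -m jog '{"travel":[[0.6,-20,11],[0.6,-30,11],[0.6,-32,11],[0.6,-32,11],[0.6,-32,11]],"dr":[[0,0,0.8],[0,0,0.8],[0,0,0.8],[0,0,0.8],[0,0,0.8]],"jaw":[255,255,255,255,255]}'
python3 -m jog '{"travel":[[0.6,-32,0],[0.6,-32,0],[0.6,-32,0],[0.6,-32,0],[0.6,-32,0]],"dr":[[0,0,0.8],[0,0,0.8],[0,0,0.8],[0,0,0.8],[0,0,0.8]],"jaw":[255,255,255,255,255]}'
python3 -m jog '{"travel":[[0.6,-32,0],[0.6,-30,0],[0.6,-30,0],[0.6,-25,0],[0,0,0]],"dr":[[0,0,0.7],[0,0,0.7],[0,0,0.7],[0,0,0.7],[0,0,0]],"jaw":[255,255,255,255,255]}'
python3 -m jog '{"travel":[[0,0,0],[0,0,0]],"dr":[[0,0,0],[0,0,0]],"jaw":[255,255]}'
python3 - <<'E'
from h import *
np.set_printoptions(precision=4,suppress=True)
s=get_state();R=Rn.from_quat(s["tcp_rot"]).as_matrix();print(s["eef_pos"]);print(R);print(s["contact_force"],s["wrist_torque"])
a,b,w=snap("scene","s4")[1],snap("side","d4")[1],snap("wrist","w4")[1]
f=lambda im:cv2.resize(im[:,:,::-1],(400,300),interpolation=cv2.INTER_CUBIC)
cv2.imwrite("pics/c5.png",np.vstack([np.hstack([f(a[50:200,180:380]),f(b[90:210,220:380])]),np.hstack([f(w),f(w[234:384,0:200])])]))
E
```

```text
time: 4.42
eef_pos: [0.5335, 0.1568, 0.2946]
tcp_rot: [0.716, 0.698, -0.002, -0.002]
contact_force: [0.7, -0.5, -1.1]
opening: 0.033
time: 4.83
eef_pos: [0.5365, -0.0032, 0.2943]
tcp_rot: [0.691, 0.723, -0.001, -0.002]
contact_force: [0.6, -0.5, -1.8]
opening: 0.033
time: 5.25
eef_pos: [0.5392, -0.1227, 0.2941]
tcp_rot: [0.675, 0.738, -0.002, -0.002]
contact_force: [0.8, -0.5, -1.7]
opening: 0.034
time: 5.42
eef_pos: [0.5396, -0.1182, 0.2952]
tcp_rot: [0.674, 0.739, -0.0, -0.002]
contact_force: [-0.3, 0.9, -1.5]
opening: 0.039
[ 0.5396 -0.1182  0.2952]
[[-0.092   0.9958 -0.0036]
 [ 0.9958  0.092   0.0022]
 [ 0.0025 -0.0034 -1.    ]]
[-0.3226  0.9336 -1.5154] [ 0.1052 -0.0013  0.0413]
```

View pics/c5.png

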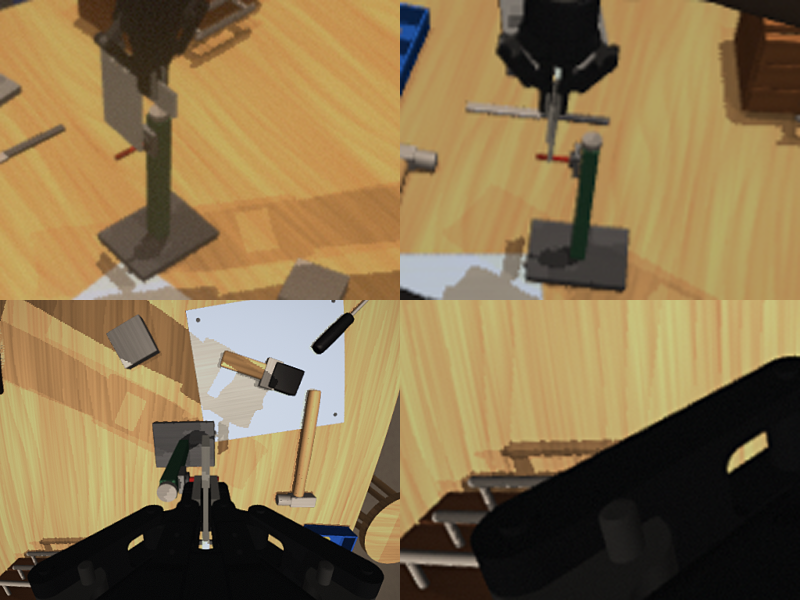

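Scene/side show the template held upright, its lower edge just above the mid-length of the peg (side crop peg 537–570, sheet at 552). Feel downward.

```bash
for i in 1 2; do python3 -m jog '{"travel":[[0,0,-1.5],[0,0,-1],[0,0,0]],"dr":[[0,0,0],[0,0,0],[0,0,0]],"jaw":[255,255,255]}' | tr '\n' ' '; python3 -c "
from h import *
s=get_state();print(s['contact_force'],s['wrist_torque'],s['eef_pos'])"; done
```

```text
time: 5.82 eef_pos: [0.5404, -0.1183, 0.2945] tcp_rot: [0.673, 0.739, -0.0, -0.0] contact_force: [0.3, 0.1, -1.8] opening: 0.033 [ 0.31315727  0.11772608 -1.8033181 ] [ 0.07926274  0.01245305 -0.04962586] [ 0.54038077 -0.11832004  0.29449735]
time: 6.07 eef_pos: [0.5404, -0.1188, 0.292] tcp_rot: [0.674, 0.739, -0.0, -0.0] contact_force: [0.2, -0.1, -2.2] opening: 0.036 [ 0.16585079 -0.06881083 -2.20266888] [0.03915782 0.05976832 0.01379926] [ 0.54036014 -0.11882939  0.29196291]
```

```bash
python3 -m jog '{"travel":[[0,0,-1],[0,0,-1],[0,0,0]],"dr":[[0,0,0],[0,0,0],[0,0,0]],"jaw":[255,255,255]}' | grep -E "pos|force"
python3 -m jog '{"travel":[[0,0,-1],[0,0,0],[0,0,0]],"dr":[[0,0,0],[0,0,0],[0,0,0]],"jaw":[255,255,255]}' | grep -E "pos|force"
python3 -m jog '{"travel":[[0,0,-1],[0,0,0],[0,0,0]],"dr":[[0,0,0],[0,0,0],[0,0,0]],"jaw":[255,255,255]}' | grep -E "pos|force"
```

```text
eef_pos: [0.5404, -0.119, 0.29]
contact_force: [0.4, -0.0, -1.7]
eef_pos: [0.5405, -0.119, 0.2892]
contact_force: [0.7, -0.2, -1.6]
eef_pos: [0.5405, -0.119, 0.2883]
contact_force: [-0.3, 0.6, -0.8]
```

```bash
python3 -m jog '{"travel":[[0,0,-1],[0,0,0],[0,0,0]],"dr":[[0,0,0],[0,0,0],[0,0,0]],"jaw":[255,255,255]}' | grep -E "pos|force"
```

```text
eef_pos: [0.5404, -0.1189, 0.2872]
contact_force: [0.8, 0.3, -1.2]
```

```bash
python3 -m jog '{"travel":[[0,0,-1],[0,0,0],[0,0,0]],"dr":[[0,0,0],[0,0,0],[0,0,0]],"jaw":[255,255,255]}' | grep -E "pos|force"
```

```text
eef_pos: [0.5405, -0.1189, 0.2862]
contact_force: [-0.2, -0.6, -2.0]
```

```bash
python3 -m jog '{"travel":[[0,0,-1],[0,0,0],[0,0,0]],"dr":[[0,0,0],[0,0,0],[0,0,0]],"jaw":[255,255,255]}' | grep -E "pos|force"
```

```text
eef_pos: [0.5404, -0.1189, 0.2852]
contact_force: [1.0, -0.4, -1.9]
```

```bash
python3 -m jog '{"travel":[[0,0,-1],[0,0,0],[0,0,0]],"dr":[[0,0,0],[0,0,0],[0,0,0]],"jaw":[255,255,255]}' | grep -E "pos|force"
```

```text
eef_pos: [0.5404, -0.1189, 0.2842]
contact_force: [0.2, -0.2, -1.3]
```

```bash
python3 -m jog '{"travel":[[0,0,-1],[0,0,0],[0,0,0]],"dr":[[0,0,0],[0,0,0],[0,0,0]],"jaw":[255,255,255]}' | grep -E "pos|force"
```

```text
eef_pos: [0.5404, -0.1189, 0.2832]
contact_force: [-0.5, 0.5, -2.3]
```

```bash
python3 -m jog '{"travel":[[0,0,-1],[0,0,0],[0,0,0]],"dr":[[0,0,0],[0,0,0],[0,0,0]],"jaw":[255,255,255]}' | grep -E "pos|force"
```

```text
eef_pos: [0.5405, -0.119, 0.2823]
contact_force: [0.2, -0.2, -0.9]
```

```bash
python3 -m jog '{"travel":[[0,0,-1],[0,0,0],[0,0,0]],"dr":[[0,0,0],[0,0,0],[0,0,0]],"jaw":[255,255,255]}' | grep -E "pos|force"
```

```text
eef_pos: [0.5404, -0.1189, 0.2812]
contact_force: [0.4, -0.4, -1.1]
```

```bash
python3 -m jog '{"travel":[[0,0,-1],[0,0,0],[0,0,0]],"dr":[[0,0,0],[0,0,0],[0,0,0]],"jaw":[255,255,255]}' | grep -E "pos|force"; python3 - <<'E'
from h import *
b=snap("side","d5")[1];a=snap("scene","s5")[1]
f=lambda im:cv2.resize(im[:,:,::-1],(400,400),interpolation=cv2.INTER_CUBIC)
cv2.imwrite("pics/c6.png",np.hstack([f(b[100:180,250:330]),f(a[90:170,210:290])]))
E
```

```text
eef_pos: [0.5406, -0.119, 0.2805]
contact_force: [0.0, 0.3, -0.8]
```

View pics/c6.png

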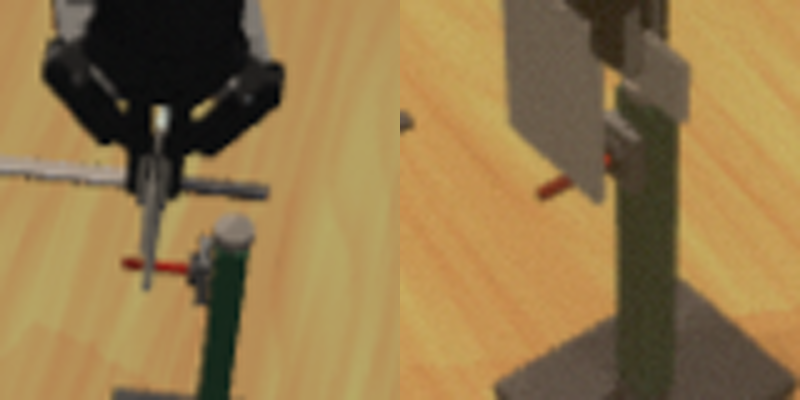

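Scene crop: the foot's lower edge (at ≈(571,177)) is right at the peg's line; contact is imminent. Continue in 1 mm steps, watching torque also.

```bash
cat > f.py <<'E'
from h import *
s=get_state();print("tx",np.round(s["wrist_torque"],3),"q",np.round(s["eef_pos"],4))
E
for i in 1 2; do python3 -m jog '{"travel":[[0,0,-0.7],[0,0,0]],"dr":[[0,0,0],[0,0,0]],"jaw":[255,255]}' | grep -E "force";python3 f.py; done
```

```text
contact_force: [-1.1, 0.7, 0.1]
tx [ 0.128  0.115 -0.045] q [ 0.5406 -0.119   0.2803]
contact_force: [-0.7, 1.0, 3.1]
tx [ 0.184  0.227 -0.081] q [ 0.5408 -0.1189  0.28  ]
```

```bash
for i in 1 2; do python3 -m jog '{"travel":[[0,0,-0.7],[0,0,0]],"dr":[[0,0,0],[0,0,0]],"jaw":[255,255]}' | grep -E "force";python3 f.py; done
```

```text
contact_force: [-1.3, 2.2, 5.7]
tx [ 0.251  0.347 -0.061] q [ 0.5409 -0.1189  0.2799]
contact_force: [-1.1, 1.2, 7.4]
tx [ 0.341  0.419 -0.086] q [ 0.541  -0.1189  0.2797]
```

Contact at TCP z ≈ 0.2805 (Fz rising from −1 to +7 N), i.e. foot edge on peg top. The hole centre must come 104+3.5 = 107.5 mm lower: TCP z ≈ 0.173. Back off, move out past the tip and lower.

```bash
python3 -m jog '{"travel":[[0,0,4],[0,0,4],[9,0.8,0],[9,0.8,0],[9,0.9,0]],"dr":[[0,0,0],[0,0,0],[0,0,0],[0,0,0],[0,0,0]],"jaw":[255,255,255,255,255]}' | grep -E "force|pos"
python3 -m jog '{"travel":[[0,0,-20],[0,0,-25],[0,0,-25],[0,0,-20],[0,0,0]],"dr":[[0,0,0],[0,0,0],[0,0,0],[0,0,0],[0,0,0]],"jaw":[255,255,255,255,255]}' | grep -E "force|pos"
python3 -m jog '{"travel":[[0,0,-10],[0,0,-10],[0,0,0],[0,0,0]],"dr":[[0,0,0],[0,0,0],[0,0,0],[0,0,0]],"jaw":[255,255,255,255]}' 
python3 - <<'E'
from h import *
b=snap("side","d6")[1];a=snap("scene","s6")[1];w=snap("wrist","w6")[1]
f=lambda im:cv2.resize(im[:,:,::-1],(400,400),interpolation=cv2.INTER_CUBIC)
cv2.imwrite("pics/c7.png",np.hstack([f(b[100:200,230:330]),f(a[85:185,195:295])]))
E
python3 f.py
```

```text
eef_pos: [0.5683, -0.1164, 0.2847]
contact_force: [-0.7, -0.1, -1.5]
eef_pos: [0.5649, -0.1151, 0.1889]
contact_force: [-1.1, 0.4, -3.4]
time: 10.75
eef_pos: [0.5677, -0.1165, 0.1757]
tcp_rot: [0.674, 0.739, 0.0, 0.0]
contact_force: [-0.5, 0.7, -1.5]
opening: 0.042
tx [ 0.024  0.04  -0.017] q [ 0.5682 -0.1167  0.1768]
```

View pics/c7.png

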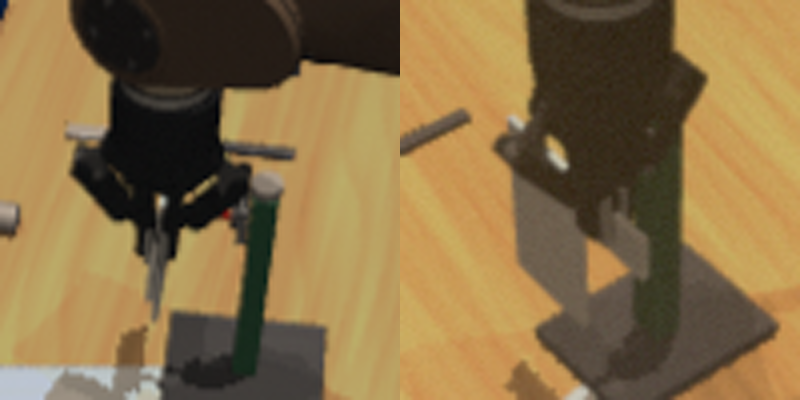

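```bash
for i in 1 2 3; do python3 -m jog '{"travel":[[0,0,0],[0,0,0],[0,0,0]],"dr":[[0,0,0],[0,0,0],[0,0,0]],"jaw":[255,255,255]}' | grep -E "force|rot"; python3 f.py; done
```

```text
tcp_rot: [0.674, 0.739, 0.0, 0.0]
contact_force: [0.1, 0.5, -1.2]
tx [0.066 0.034 0.007] q [ 0.5677 -0.1165  0.176 ]
tcp_rot: [0.674, 0.739, 0.0, 0.0]
contact_force: [0.2, -0.4, -1.8]
tx [ 0.073  0.009 -0.043] q [ 0.5675 -0.1165  0.1755]
tcp_rot: [0.674, 0.739, 0.0, -0.0]
contact_force: [0.1, 0.7, -1.6]
tx [ 0.07  -0.009 -0.011] q [ 0.5675 -0.1165  0.1755]
```

```bash
python3 -m jog '{"travel":[[0,0,-2.2],[-3,-0.3,0],[-3,-0.3,0],[0,0,0],[0,0,0]],"dr":[[0,0,0],[0,0,0],[0,0,0],[0,0,0],[0,0,0]],"jaw":[255,255,255,255,255]}' | grep -E "force"; python3 f.py
for i in 1 2; do python3 -m jog '{"travel":[[-1,-0.1,0],[-1,-0.1,0],[0,0,0]],"dr":[[0,0,0],[0,0,0],[0,0,0]],"jaw":[255,255,255]}' | grep -E "force"; python3 f.py; done
```

```text
contact_force: [-0.3, -0.4, -2.5]
tx [ 0.03  -0.016 -0.006] q [ 0.5612 -0.1171  0.1733]
contact_force: [-0.3, 1.1, -1.7]
tx [ 0.039 -0.024 -0.008] q [ 0.5594 -0.1173  0.1734]
contact_force: [0.8, -0.2, -2.0]
tx [ 0.134 -0.007 -0.017] q [ 0.5573 -0.1175  0.1733]
```

```bash
for i in 1 2; do python3 -m jog '{"travel":[[-0.8,-0.07,0],[-0.7,-0.07,0],[0,0,0]],"dr":[[0,0,0],[0,0,0],[0,0,0]],"jaw":[255,255,255]}' | grep -E "force"; python3 f.py; done
```

```text
contact_force: [-0.2, -0.3, -2.1]
tx [ 0.061 -0.065 -0.032] q [ 0.5559 -0.1176  0.1733]
contact_force: [0.3, -0.4, -1.8]
tx [ 0.061 -0.02   0.034] q [ 0.5544 -0.1177  0.1733]
```

```bash
for i in 1 2; do python3 -m jog '{"travel":[[-0.8,-0.07,0],[-0.7,-0.07,0],[0,0,0]],"dr":[[0,0,0],[0,0,0],[0,0,0]],"jaw":[255,255,255]}' | grep -E "force"; python3 f.py; done
```

```text
contact_force: [-0.5, 0.1, -2.5]
tx [0.085 0.02  0.005] q [ 0.5529 -0.1179  0.1733]
contact_force: [-0.6, 0.4, -2.0]
tx [ 0.136 -0.005 -0.005] q [ 0.5514 -0.118   0.1733]
```

```bash
for i in 1 2; do python3 -m jog '{"travel":[[-0.8,-0.07,0],[-0.7,-0.07,0],[0,0,0]],"dr":[[0,0,0],[0,0,0],[0,0,0]],"jaw":[255,255,255]}' | grep -E "force"; python3 f.py; done
```

```text
contact_force: [1.2, 0.6, -1.6]
tx [0.077 0.021 0.019] q [ 0.5499 -0.1182  0.1733]
contact_force: [-0.0, -1.3, -2.3]
tx [ 0.102  0.027 -0.025] q [ 0.5484 -0.1183  0.1733]
```

```bash
for i in 1 2; do python3 -m jog '{"travel":[[-0.8,-0.07,0],[-0.7,-0.07,0],[0,0,0]],"dr":[[0,0,0],[0,0,0],[0,0,0]],"jaw":[255,255,255]}' | grep -E "force"; python3 f.py; done
```

```text
contact_force: [0.4, -0.4, -1.7]
tx [ 0.098  0.041 -0.015] q [ 0.5469 -0.1185  0.1733]
contact_force: [0.4, -1.2, -1.8]
tx [ 0.046 -0.006 -0.013] q [ 0.5454 -0.1186  0.1733]
```

```bash
for i in 1 2; do python3 -m jog '{"travel":[[-1.5,-0.14,0],[-1.5,-0.14,0],[0,0,0]],"dr":[[0,0,0],[0,0,0],[0,0,0]],"jaw":[255,255,255]}' | grep -E "force"; python3 f.py; done
```

```text
contact_force: [0.5, 0.3, -1.7]
tx [ 0.119  0.028 -0.043] q [ 0.5422 -0.1189  0.1733]
contact_force: [0.7, 1.1, -1.6]
tx [ 0.108 -0.031 -0.06 ] q [ 0.5392 -0.1191  0.1733]
```

```bash
for i in 1 2; do python3 -m jog '{"travel":[[-1.5,-0.14,0],[-1.5,-0.14,0],[0,0,0]],"dr":[[0,0,0],[0,0,0],[0,0,0]],"jaw":[255,255,255]}' | grep -E "force"; python3 f.py; done
```

```text
contact_force: [-0.5, -0.5, -1.7]
tx [ 0.064  0.015 -0.043] q [ 0.5362 -0.1194  0.1733]
contact_force: [-0.1, -0.5, -1.4]
tx [0.066 0.002 0.016] q [ 0.5332 -0.1197  0.1733]
```

```bash
for i in 1 2; do python3 -m jog '{"travel":[[-1.5,-0.14,0],[-1.5,-0.14,0],[0,0,0]],"dr":[[0,0,0],[0,0,0],[0,0,0]],"jaw":[255,255,255]}' | grep -E "force"; python3 f.py; done
python3 - <<'E'
from h import *
b=snap("side","d7")[1];a=snap("scene","s7")[1];w=snap("wrist","w7")[1]
f=lambda im:cv2.resize(im[:,:,::-1],(400,300),interpolation=cv2.INTER_CUBIC)
cv2.imwrite("pics/c8.png",np.vstack([np.hstack([f(b[100:190,230:350]),f(a[85:175,195:315])]),np.hstack([f(w),f(w[159:309,156:356])])]))
E
```

```text
contact_force: [-0.2, -0.4, -1.4]
tx [0.058 0.052 0.01 ] q [ 0.5302 -0.12    0.1733]
contact_force: [-0.2, -0.2, -1.1]
tx [ 0.092  0.03  -0.025] q [ 0.5272 -0.1203  0.1733]
```

View pics/c8.png

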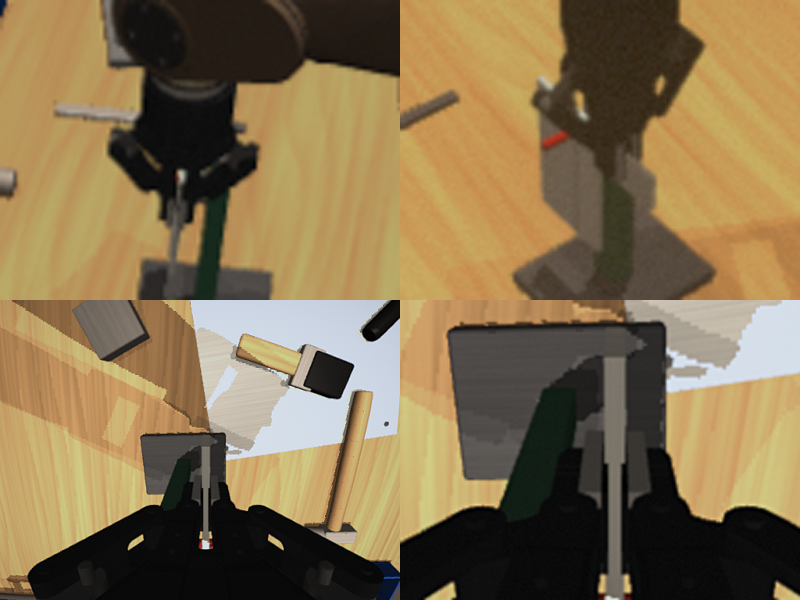

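Scene crop: red peg protrudes in front of the sheet (555,140) — peg is through the hole; wrist: finger passes beside the post with clearance. Continue to the collar.

```bash
for i in 1 2 3; do python3 -m jog '{"travel":[[-0.8,-0.07,0],[-0.7,-0.07,0],[0,0,0]],"dr":[[0,0,0],[0,0,0],[0,0,0]],"jaw":[255,255,255]}' | grep -E "force"; python3 f.py; done
```

```text
contact_force: [0.3, -0.1, -1.5]
tx [ 0.072 -0.054 -0.02 ] q [ 0.5259 -0.1204  0.1733]
contact_force: [0.4, -0.4, -1.8]
tx [ 0.085 -0.011  0.056] q [ 0.5244 -0.1206  0.1733]
contact_force: [0.6, -1.1, -2.0]
tx [ 0.059  0.029 -0.019] q [ 0.5229 -0.1207  0.1733]
```

```bash
for i in 1 2; do python3 -m jog '{"travel":[[-0.5,-0.05,0],[-0.5,-0.05,0],[0,0,0]],"dr":[[0,0,0],[0,0,0],[0,0,0]],"jaw":[255,255,255]}' | grep -E "force"; python3 f.py; done
```

```text
contact_force: [-0.9, -0.0, -2.0]
tx [ 0.06  -0.018 -0.051] q [ 0.5219 -0.1208  0.1733]
contact_force: [-0.4, 1.0, -1.2]
tx [0.137 0.002 0.082] q [ 0.5209 -0.1209  0.1733]
```

```bash
for i in 1 2; do python3 -m jog '{"travel":[[-0.5,-0.05,0],[-0.5,-0.05,0],[0,0,0]],"dr":[[0,0,0],[0,0,0],[0,0,0]],"jaw":[255,255,255]}' | grep -E "force"; python3 f.py; done
```

```text
contact_force: [2.8, -0.6, -3.0]
tx [ 0.211 -0.413  0.144] q [ 0.5205 -0.1209  0.1734]
contact_force: [6.0, 0.7, -4.6]
tx [ 0.344 -0.942  0.373] q [ 0.5201 -0.121   0.1735]
```

Collar reached at TCP x ≈ 0.5207 (Fx 2.8→6 N). Ease off slightly and lower until the peg carries the template.

```bash
python3 -m jog '{"travel":[[0.9,0.08,0],[0,0,0],[0,0,-0.6],[0,0,-0.6],[0,0,0]],"dr":[[0,0,0],[0,0,0],[0,0,0],[0,0,0],[0,0,0]],"jaw":[255,255,255,255,255]}' | grep -E "force"; python3 f.py
python3 -m jog '{"travel":[[0,0,-0.5],[0,0,0]],"dr":[[0,0,0],[0,0,0]],"jaw":[255,255]}' | grep -E "force"; python3 f.py
```

```text
contact_force: [3.7, 1.0, -0.7]
tx [ 0.181 -0.577  0.22 ] q [ 0.5204 -0.1212  0.1728]
contact_force: [3.8, 1.3, -0.0]
tx [ 0.039 -0.699  0.227] q [ 0.5204 -0.1213  0.1722]
```

```bash
python3 -m jog '{"travel":[[0,0,-0.5],[0,0,0]],"dr":[[0,0,0],[0,0,0]],"jaw":[255,255]}' | grep -E "force"; python3 f.py
```

```text
contact_force: [2.6, 0.6, 0.5]
tx [ 0.042 -0.718  0.221] q [ 0.5204 -0.1213  0.1716]
```

```bash
python3 -m jog '{"travel":[[0.4,0.03,0],[0,0,-0.4],[0,0,0]],"dr":[[0,0,0],[0,0,0],[0,0,0]],"jaw":[255,255,255]}' | grep -E "force"; python3 f.py
```

```text
contact_force: [3.3, 0.0, 1.6]
tx [-0.077 -0.487  0.229] q [ 0.5204 -0.1212  0.171 ]
```

```bash
python3 -m jog '{"travel":[[0,0,-0.5],[0,0,0]],"dr":[[0,0,0],[0,0,0]],"jaw":[255,255]}' | grep -E "force"; python3 f.py
```

```text
contact_force: [2.7, 0.8, 3.0]
tx [-0.166 -0.396  0.152] q [ 0.5204 -0.1212  0.1708]
```

```bash
python3 -m jog '{"travel":[[0,0,-0.5],[0,0,0]],"dr":[[0,0,0],[0,0,0]],"jaw":[255,255]}' | grep -E "force"; python3 f.py
```

```text
contact_force: [0.9, 0.3, 5.1]
tx [-0.185 -0.29   0.113] q [ 0.5205 -0.1212  0.1706]
```

Peg carries the template (Fz −1.5 → +5 N at z ≈ 0.171). Relieve preload, keep light contact with the collar, release.

```bash
python3 -m jog '{"travel":[[0,0,0.8],[-0.5,-0.05,0],[0,0,0],[0,0,0]],"dr":[[0,0,0],[0,0,0],[0,0,0],[0,0,0]],"jaw":[255,255,255,255]}' 25 | grep -E "force"; python3 f.py
python3 -m jog '{"travel":[[0,0,0],[0,0,0],[0,0,0],[0,0,0]],"dr":[[0,0,0],[0,0,0],[0,0,0],[0,0,0]],"jaw":[225,190,180,180]}' | grep -E "force|open"
python3 f.py
python3 - <<'E'
from h import *
b=snap("side","d8")[1];a=snap("scene","s8")[1];w=snap("wrist","w8")[1]
f=lambda im:cv2.resize(im[:,:,::-1],(400,300),interpolation=cv2.INTER_CUBIC)
cv2.imwrite("pics/c9.png",np.vstack([np.hstack([f(b[100:190,230:350]),f(a[85:175,195:315])]),np.hstack([f(w),f(w[184:334,156:356])])]))
E
```

```text
contact_force: [5.1, -0.9, 2.2]
tx [-0.211 -0.865  0.323] q [ 0.5203 -0.1212  0.1708]
contact_force: [0.3, 0.7, -0.9]
opening: 0.292
tx [-0.041  0.029  0.005] q [ 0.5185 -0.1206  0.1692]
```

View pics/c9.png

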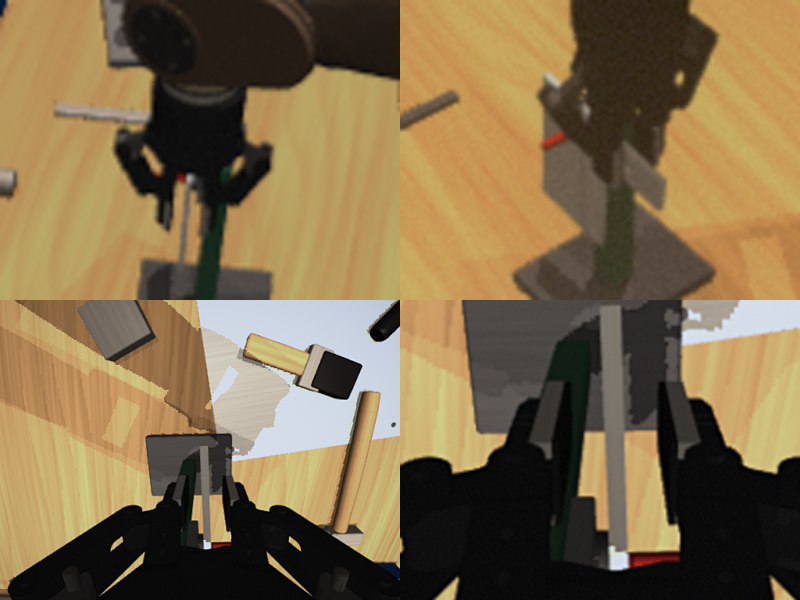

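Released: sheet stands free between the open pads, red peg visible in front of it, collar right behind it; forces ≈ 0. Lift straight out.

```bash
python3 -m jog '{"travel":[[0,0,5],[0,0,10],[0,0,15],[0,0,20],[0,0,20]],"dr":[[0,0,0],[0,0,0],[0,0,0],[0,0,0],[0,0,0]],"jaw":[180,180,180,180,180]}' | grep -E "force|pos"
python3 -m jog '{"travel":[[0,15,20],[10,30,20],[10,35,15],[10,35,10],[10,35,0]],"dr":[[0,0,0],[0,0,0],[0,0,0],[0,0,0],[0,0,0]],"jaw":[180,180,180,180,180]}' | grep -E "force|pos"
python3 -m jog '{"travel":[[0,30,0],[0,30,0],[0,20,0],[0,0,0],[0,0,0]],"dr":[[0,0,0],[0,0,0],[0,0,0],[0,0,0],[0,0,0]],"jaw":[180,180,180,180,180]}' | grep -E "force|pos|time"
python3 - <<'E'
from h import *
b=snap("side","d9")[1];a=snap("scene","s9")[1]
f=lambda im:cv2.resize(im[:,:,::-1],(400,300),interpolation=cv2.INTER_CUBIC)
cv2.imwrite("pics/c10.png",np.vstack([np.hstack([f(b[120:210,240:360]),f(a[95:185,190:310])]),np.hstack([f(b),f(a)])]))
E
```

```text
eef_pos: [0.5196, -0.121, 0.242]
contact_force: [0.0, 0.7, 0.2]
eef_pos: [0.5614, 0.0302, 0.3107]
contact_force: [1.0, -0.0, -0.3]
time: 21.37
eef_pos: [0.5598, 0.1098, 0.3065]
contact_force: [0.0, -0.5, 0.4]
```

The viewer limit is reached, so the last check is numeric: difference of the scene/side pictures before and after around the stand.

```bash
python3 - <<'E'
from h import *
np.set_printoptions(precision=4,suppress=True)
A=cam("scene");B=cam("side")
for n,c,sl in(("s",A,(slice(70,200),slice(190,300))),("d",B,(slice(120,215),slice(250,330)))):
    p=cv2.imread(f"pics/{n}1.png").astype(int);q=cv2.imread(f"pics/{n}9.png").astype(int)
    m=((abs(p-q).max(2)>25)*255).astype(np.uint8);k=np.zeros_like(m);k[sl]=m[sl]
    sat=q.max(2)-q.min(2); k[sat>45]=0
    k=cv2.morphologyEx(k,cv2.MORPH_OPEN,np.ones((2,2)))
    cs=max(cv2.findContours(k,cv2.RETR_EXTERNAL,cv2.CHAIN_APPROX_NONE)[0],key=cv2.contourArea)
    print(n,cv2.contourArea(cs),cv2.boundingRect(cs),cv2.approxPolyDP(cs,2,True)[:,0].tolist())
    r=(q[:,:,2]-q[:,:,1]>75)&(q[:,:,1]<90);rr=np.zeros_like(r);rr[sl]=r[sl]
    if n=="d":rr[170:]=0
    ys,xs=np.nonzero(rr);print("red",list(zip(xs.tolist(),ys.tolist())))
# predicted template corners if hanging level at collar, peg axis .1805
for yaw in(4,6):
  th=np.radians(yaw);ex=np.array([np.cos(th),np.sin(th),0]);ey=np.array([-np.sin(th),np.cos(th),0])
  H=np.array([.497,-.167,.1785])+.0265*ex
  for roll in(0,3):
    g=np.radians(roll);a,b=ey*np.cos(g)+np.array([0,0,1])*np.sin(g),np.array([0,0,1])*np.cos(g)-ey*np.sin(g)
    for n,c in(("s",A),("d",B)):
      print(yaw,roll,n,[proj(c,H+a*(y-11.5)/1e3+b*(z-104)/1e3).round(1).tolist() for y,z in((-35,120),(95,120),(95,90),(35,90),(35,0),(-35,0))],"peg tip",proj(c,H+ex*.0375+[0,0,.002]).round(1),"emerge",proj(c,H+ex*.0025+[0,0,.002]).round(1))
E
```

```text
s 742.5 (239, 109, 36, 50) [[239, 109], [240, 125], [249, 121], [252, 123], [240, 131], [240, 143], [257, 158], [258, 136], [271, 146], [274, 146], [274, 138], [253, 118]]
red [(247, 122), (248, 122), (249, 122), (245, 123), (246, 123), (247, 123), (248, 123), (249, 123), (243, 124), (244, 124), (245, 124), (246, 124), (247, 124), (248, 124), (241, 125), (242, 125), (243, 125), (244, 125), (245, 125), (246, 125), (239, 126), (240, 126), (241, 126), (242, 126), (243, 126), (244, 126), (238, 127), (239, 127), (240, 127), (241, 127), (242, 127), (238, 128), (239, 128), (240, 128)]
d 4110.0 (251, 121, 80, 95) [[330, 121], [251, 121], [251, 178], [259, 180], [262, 192], [266, 194], [262, 198], [259, 192], [251, 192], [251, 215], [277, 214], [277, 204], [271, 202], [274, 200], [272, 193], [275, 191], [266, 192], [265, 189], [268, 187], [282, 188], [281, 197], [277, 199], [277, 202], [281, 202], [281, 197], [294, 194], [281, 190], [295, 186], [298, 203], [292, 205], [302, 203], [301, 195], [297, 192], [311, 183], [306, 186], [298, 183], [300, 187], [295, 186], [295, 180], [290, 180], [288, 
[... 730 characters left out ...]
, 170.7], [282.8, 178.1], [285.3, 163.7], [283.1, 184.5], [285.8, 168.9]] peg tip [274.2 152.8] emerge [285.8 154.3]
6 0 s [[238.8, 108.3], [273.6, 138.4], [273.2, 147.9], [257.0, 133.6], [256.9, 160.0], [240.1, 144.5]] peg tip [238.  129.9] emerge [250.  123.6]
6 0 d [[288.3, 140.4], [284.4, 172.3], [283.7, 179.3], [285.5, 164.1], [283.5, 183.7], [285.5, 167.3]] peg tip [274.1 153.3] emerge [285.8 154.6]
6 3 s [[238.7, 108.9], [273.4, 136.7], [273.4, 146.6], [257.2, 133.4], [258.3, 160.9], [241.4, 146.3]] peg tip [238.  129.9] emerge [250.  123.6]
6 3 d [[288.3, 140.8], [284.5, 171.1], [283.8, 178.4], [285.5, 164.0], [283.4, 184.7], [285.3, 169.0]] peg tip [274.1 153.3] emerge [285.8 154.6]
```

```bash
python3 - <<'E'
import cv2
im=cv2.imread("pics/w8.png").astype(int)
for v in range(280,316,3): print(v,(im[v,236:276].sum(1)//3).tolist())
E
```

```text
280 [8, 5, 11, 17, 18, 17, 16, 11, 39, 125, 172, 172, 169, 165, 164, 167, 169, 168, 163, 157, 152, 155, 157, 137, 110, 108, 110, 110, 111, 111, 111, 110, 119, 150, 161, 162, 164, 164, 161, 159]
283 [6, 6, 11, 19, 18, 22, 30, 33, 33, 33, 30, 28, 27, 28, 28, 26, 31, 94, 148, 158, 155, 154, 157, 140, 114, 108, 109, 110, 111, 111, 111, 111, 119, 149, 161, 162, 163, 163, 160, 158]
286 [8, 8, 16, 18, 18, 26, 33, 34, 32, 32, 34, 34, 35, 34, 33, 32, 30, 69, 135, 157, 154, 154, 158, 143, 117, 108, 108, 109, 110, 111, 111, 110, 111, 144, 161, 162, 162, 161, 157, 155]
289 [8, 13, 18, 17, 21, 31, 33, 33, 34, 35, 34, 34, 34, 34, 35, 31, 32, 71, 135, 157, 154, 154, 157, 145, 120, 107, 108, 109, 109, 111, 111, 109, 111, 147, 162, 162, 161, 159, 156, 157]
292 [10, 14, 16, 18, 25, 34, 35, 34, 34, 34, 34, 34, 34, 34, 33, 33, 29, 48, 123, 157, 154, 155, 156, 146, 120, 106, 107, 109, 108, 109, 111, 109, 111, 144, 160, 163, 160, 157, 159, 162]
295 [14, 17, 18, 19, 29, 33, 33, 34, 33, 35, 33, 33, 33, 35, 34, 33, 27, 46, 122, 157, 154, 155, 157, 150, 126, 106, 106, 108, 110, 109, 109, 109, 110, 137, 157, 1
[... 401 characters left out ...]
, 19, 30, 33, 34, 33, 33, 34, 34, 33, 33, 33, 33, 34, 33, 28, 22, 21, 21, 21, 22, 19, 24, 80, 107, 107, 107, 107, 108, 109, 109, 109, 126, 153, 163, 164, 163, 164, 166]
307 [17, 16, 23, 33, 33, 32, 32, 33, 32, 33, 32, 33, 34, 33, 34, 31, 27, 25, 26, 25, 23, 25, 26, 33, 123, 190, 204, 154, 107, 105, 106, 108, 107, 125, 155, 165, 165, 165, 165, 167]
310 [17, 18, 28, 32, 32, 32, 34, 33, 33, 32, 34, 34, 33, 33, 33, 30, 27, 29, 30, 28, 35, 42, 37, 40, 128, 201, 218, 210, 207, 209, 210, 218, 195, 142, 81, 55, 54, 50, 47, 44]
313 [15, 21, 32, 33, 34, 34, 34, 34, 33, 34, 33, 33, 33, 33, 32, 30, 38, 49, 51, 52, 52, 52, 48, 46, 110, 199, 223, 221, 219, 219, 220, 221, 225, 200, 109, 35, 32, 47, 53, 51]
```

```bash
python3 -c "
from h import *
s=get_state();print(s['time'],s['contact_force']);print(sign_off())"
```

```text
21.4667 [-0.09074051 -0.57559092 -1.00356734]
the job is handed in; nothing more can be done
None
```

The template now hangs on the red peg by hole_b, level and against the collar, with the gripper open and clear. I handed the job in at about 21.5 s.

**What I did:** I pinched the bar near its overhanging end and lifted the template out of the rack. I felt for the peg by lowering the foot edge onto it; contact came at TCP z ≈ 0.281 m, which puts the peg axis about 5 mm above peg_mid. I then moved out past the tip and lowered 107.5 mm, and the hole slid onto the peg without snagging. I pushed back until the collar answered (about 6 N), lowered until the peg carried the weight, released and lifted clear. The largest push I read on the stand was about 9 N.

**Last checks:**
- **Level:** in the scene picture the template's corners fit hanging level, within 1–2 px, and not a 3° tilt.
- **Against the collar:** the wrist picture taken just after release shows no gap between collar and sheet (about 0.7 mm per pixel). The visible peg length agrees only to about 3 mm.
- **Free of the robot:** the force readings were at noise level (about 1 N).

**Disagreements and gaps:**
- I hit the 12-picture limit before viewing the final scene, so the last check was by pixel numbers only. I did not check the other objects after the move; the arm went nowhere near them.
- The side-view mask was too cluttered to give the template's outline, so the level check rests on the scene camera alone.
- The cameras put the peg at z 0.183–0.190 m and touch put it at about 0.180 m. I used the touch value.

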